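Nudge the hot oven tray home with the oven stick

TASK

The toaster is hot, so pick up the wooden oven stick and with its end nudge the baking tray slowly and gently into the toaster until its back edge meets the stop hidden inside - feel for it, and do not force it once it is there. Then lay the stick back on its rest as it lay before. Keep the gripper and arm off the oven and the tray, and leave the other things on the counter where they are.

Things in the scene. Friction and masses are not known exactly. Their poses are not given: they have to be found in the camera images.
- bay_mouth (a point): middle of the lower edge of the mouth of the toaster's tray bay, on its front face, 30 mm above the counter. x points straight into the oven, y to the left when looking in, z up. The bay is 240 mm wide, 42 mm high and 270 mm deep; its side walls guide the tray
- oven: white enamel toaster oven, 280 mm deep, 340 wide, 220 high, hot, fixed; origin under its centre, front face at -140 mm in x. Deep in the bay, unseen, a fixed steel stop bar waits for the tray's back edge. Its depth differs each time: with the tray home, the lip's outer face stands 5 to 28 mm out from the oven's front face. A push over about 15 N could bend the bar
- tray_lip (a point): middle of the outer face of the tray's upright front lip, which is 34 mm high, 236 wide, 6 thick. The point lies 17 mm above the tray's underside, 47 mm above the counter. x points into the oven along the tray's depth, z up
- tray: flat steel baking tray, 220 mm deep, 236 wide, 0.3 to 0.65 kg, loose, part-way in the bay with 2 mm play each side; it slides on the bay's floor with a steady drag of about 1 to 6 N. Origin under its centre, axes as the lip's
- stick_mid (a point): plain wooden oven stick lying on its rest, 260 mm long, 20 high; shank 24 mm wide; both ends alike: blocks 32 mm wide and 30 long with flat end faces. This point: its centre, half-way along and half-way up; x along its length, z up. End faces 130 mm either way along x; use either
- stick: the oven stick as a whole, 0.11 kg; origin at the centre of its underside
- rest_top (a point): low wooden stick rest, fixed: base 190 x 90 mm, 6 thick, with two cross bars 22 mm wide, 90 long and 28 high, 75 mm either side of its middle. This point: its middle at the height of the bars' tops, 28 mm above the counter; x along the rest, as the stick lies. Between the bars fingertips have free room down to the base
- rest: the stick rest as a whole; origin under its centre
- mug: bystander: white mug, 80 mm wide, 90 high
- sugar: bystander: glass sugar jar, 64 mm wide, 100 high
- shaker: bystander: small salt shaker, 40 mm wide, 85 high
- cups: bystander: stack of paper cups, about 75 mm wide, 155 high
- carafe: bystander: brown thermal carafe, 132 mm wide, 245 high
There are look-alikes about, which are no part of the job. Of the things that look like the rest, the largest one is meant.

How it is judged:
By the outcome, as a careful person would: the job done as asked, in the order asked, and still so for the second after the job is handed in, with the robot touching nothing.
It also fails if it takes over 72 s, if anything falls off the work surface, if the arm or the gripper's body presses on something with over 40 N, if the wrist force passes 120 N, or if a joint passes its speed limit or range.

ROBOT

A 6-joint arm with a two-finger parallel gripper is mounted at the origin on the work surface. World frame = base frame: x ahead of the robot, y to its left, z up, the work surface at z = 0. Lengths are in m, angles in rad, forces in N, time in s.
With the tool pointing down it reaches from about 0.425 to 0.925 m from the base axis. Payload 12.5 kg.
Tool frame: the origin (TCP) lies between the finger pads; the fingertips stand 25 mm ahead of it and the grasp point (between the pads) lies 6 mm ahead of it (ctrl.nose_length is the distance from the TCP to the fingertips, in m); z points along the fingers, y is the direction in which the jaws open and shut (so a half turn about z gives the same grasp; the last joint's range is limited). The gripper opens to 85 mm and grips with 20 to 120 N. Pads are 22 mm wide; open, the fingers measure 114 mm over their backs; the gripper's body (76 mm by 85 mm) begins 54 mm behind the grasp point. The pads swing forward as they close: fully open they stand 13 mm farther back than shut.
Start: joints at [-1.267, 0.491, 1.559, -0, 1.092, -0.106], TCP at [0.249, -0.573, 0.226] pointing down, gripper open.
Joint ranges: [-3.1, 3.1], [-0.84, 2.19], [0.05, 2.79], [-1.13, 4.28], [0.06, 2.93], [-2.69, 2.69]. Speed limits (rad/s): [2.22, 2.22, 2.79, 3.14, 3.14, 3.14].

INTERFACE

Orientations are given as a 3x3 rotation matrix whose columns are the frame's x, y, z axes.
In Python, from bench import sensors, capture, calibration, finish_job, finder, ctrl gives the robot as it stands.
- The arm moves only by the tool step_arm, never from a script. Its argument "motion" is a list of rows, each an object of numbers: "hand": the finger opening in cm, from 0 to 8.54; "tx", "ty", "tz": the shift along the tool's x, y, z in cm; "turn": the turn about the tool's z in degrees. In form: [{"hand": .., "tx": .., "ty": .., "tz": .., "turn": ..}, ...]. A call has exactly 10 rows; each row is the pose to reach, as a shift and turn from the pose commanded when the call began, along the tool's axes at that moment; what a row does not reach only later rows make up. A row lasts 1/8 s, in which the tool goes at most 62.5 mm and 10.7 degrees, less where a joint would pass 70% of its speed; a pose out of reach is approached as far as the arm can. A call with a gripper value outside its range is refused whole. The fingers move at their own pace and stop on an object; the grip force is fixed at half the most. Time passes only in rows, so rows that repeat a pose let the fingers close, or fill a call up. It gives the time, the measured TCP pose, the force and the opening at its end, in the units of the state.
- sensors.get_obs(): the state, without advancing time (a new reading comes with each control period).
- capture(name): name is "scene" or "top" or "wrist"; returns the picture (400x640x3 uint8, red, green, blue); there is no depth.
- calibration(name): a dict with "fx", "fy", "cx", "cy" (pixels), "rvec" (rotation vector, rad) and "tvec" (3), from world to camera coordinates, as OpenCV has them; the wrist camera has in their place "T_tool_cam" (4x4, takes a point from camera to tool coordinates, whose origin is the TCP and whose axes are the flange's). Camera axes: x right, y down, z forward; pixel columns grow to the right and rows downward; lengths in m; the calibration is good to about 2 mm. A picture is of the moment at which its call begins: read the wrist's pose just before it. calibration takes no time and is no camera call.
- finish_job(): hands the job in, once; it reports no verdict.
Trained networks look in the newest picture that a camera, given by its name, has taken for a name from the list of things; names that differ only in an ending like _2 or _b are one class to them, and where a whole thing is asked for, a point or a joint stands for the part that bears it (a point fixed in the world has none). Each returns a list of dicts, best first, with "conf" (0 to 1); they miss things now and then, are a little off and sometimes report something else, mostly with a low value. They report only what shows in the picture. A call takes as long as a camera call. They do not tell look-alikes from the thing itself.
- finder.masks_of(thing, camera): "region" (400x640 bool, what is visible of it) and "centre" ([row, column] in pixels, amid what is visible of it).
- finder.tip_of(thing, camera): "centre" ([row, column] in pixels: a listed point, or the origin of a listed thing).
The state is a dict: "time": time; "qpos": joint angles; "qd": joint speeds; "effort": joint torques, N m; "tool_pos": TCP position; "tcp_rot": TCP orientation; "force": force on the tool from outside, world axes, zero at the start; "torque": the same for the moment, N m; "opening": finger opening in m.
Only numpy, scipy, OpenCV 4.12 (cv2) and the standard library are available. Lean on these libraries where they do the work, as an engineer would, in place of code of your own. Each camera call takes 0.05 s, during which the arm holds its last target. There are 200 camera calls.

## Working session

There is one attempt and no reset: what is moved stays moved. The work goes in short steps, Python scripts to look and compute and a tool call to move; the robot and the scene stay as the last step left them, time stands still between calls to the robot, and variables do not carry over. Pictures are saved under pics/ and viewed, about 8 in all and at most 12, crops included, and the job is handed in when it is done.

Besides the shell and the picture viewer there is one more tool, called as name([rows], argument=value, ...), one row to a line, values as JSON. step_arm: Moves the arm, as the interface text tells. Its arguments: {"type":"object","properties":{"motion":{"type":"array"}},"required":["motion"]}

```bash
mkdir -p pics
cat > h.py <<'E'
import numpy as np, cv2
from bench import sensors, capture, calibration, finish_job, finder, ctrl
def save(img,name): cv2.imwrite('pics/'+name,img[:,:,::-1])
def cam(name,obs=None):
    c=calibration(name); K=np.array([[c['fx'],0,c['cx']],[0,c['fy'],c['cy']],[0,0,1]])
    if 'rvec' in c:
        R=cv2.Rodrigues(np.array(c['rvec'],float))[0]; t=np.array(c['tvec'],float).ravel()
        return K,R.T,-R.T@t
    T=np.array(c['T_tool_cam']); Rw=np.array(obs['tcp_rot']); p=np.array(obs['tool_pos'])
    return K,Rw@T[:3,:3],p+Rw@T[:3,3]
def ray(C,rc,z):
    K,R,o=C; d=R@np.linalg.inv(K)@np.array([rc[1],rc[0],1.]); return o+d*(z-o[2])/d[2]
def proj(C,P):
    K,R,o=C; q=K@(R.T@(np.asarray(P,float)-o)); return q[1]/q[2],q[0]/q[2]
E
python3 - <<'E'
from h import *
o=sensors.get_obs(); print(o['tool_pos'],o['tcp_rot'],o['time'],o['force'],ctrl.nose_length)
Z=dict(bay_mouth=.03,tray_lip=.047,stick_mid=.038,rest_top=.028,oven=0,rest=0,stick=.028)
for n in ['top','scene']:
    save(capture(n),n+'0.png'); C=cam(n); print(n,'cam at',C[2].round(3))
    for k,z in Z.items():
        for d in finder.tip_of(k,n)[:4]: print(k,round(d['conf'],2),np.round(d['centre'],1),ray(C,d['centre'],z).round(3))
E
```

```text
[ 0.24895311 -0.57301511  0.22531302] [[ 9.17221361e-01  3.98377789e-01 -3.34193687e-04]
 [ 3.98377904e-01 -9.17220686e-01  1.12194959e-03]
 [ 1.40430432e-04 -1.16221151e-03 -9.99999315e-01]] 0.0 [-0.65734638  0.21513264 -0.5622844 ] 0.025
top cam at [0.392 0.1   1.419]
tray_lip 0.59 [205.8 398.7] [ 0.548 -0.186  0.047]
stick_mid 0.74 [200.9 272.3] [0.573 0.257 0.038]
rest_top 0.9 [268.5 267.9] [0.338 0.273 0.028]
rest_top 0.68 [203.6 274.2] [0.565 0.251 0.028]
rest_top 0.64 [141.3 257.6] [0.793 0.311 0.028]
rest_top 0.57 [203.  275.1] [0.567 0.248 0.028]
rest 0.92 [198.2 275.9] [0.588 0.248 0.   ]
rest 0.57 [270.  269.9] [0.332 0.269 0.   ]
rest 0.57 [141.5 261. ] [0.8   0.303 0.   ]
stick 0.62 [197.4 277.1] [0.587 0.241 0.028]
stick 0.22 [138.4 354.7] [ 0.799 -0.041  0.028]
scene cam at [1.25  0.541 0.958]
bay_mouth 0.82 [165.5 227.9] [ 0.57  -0.259  0.03 ]
tray_lip 0.92 [170.3 247.5] [ 0.564 -0.171  0.047]
stick_mid 0.82 [227.6 347.3] [0.587 0.24  0.038]
rest_top 0.7 [292.  330.1] [0.797 0.306 0.028]
rest_top 0.62 [184.9 388.6] [0.342 0.263 0.028]
rest_top 0.61 [225.6 354.9] [0.56  0.252 0.028]
rest_top 0.44 [272.6 460.5] [0.546 0.581 0.028]
rest 0.93 [233.8 351. ] [0.575 0.249 0.   ]
rest 0.74 [192.4 389.3] [0.346 0.272 0.   ]
rest 0.69 [297.2 330.1] [0.797 0.307 0.   ]
rest 0.51 [229.9 351.8] [0.56  0.244 0.   ]
stick 0.8 [228.8 351.3] [0.577 0.249 0.028]
```

View pics/top0.png

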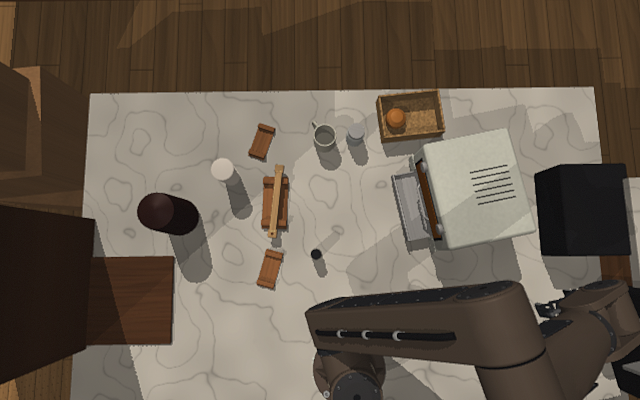

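View pics/scene0.png

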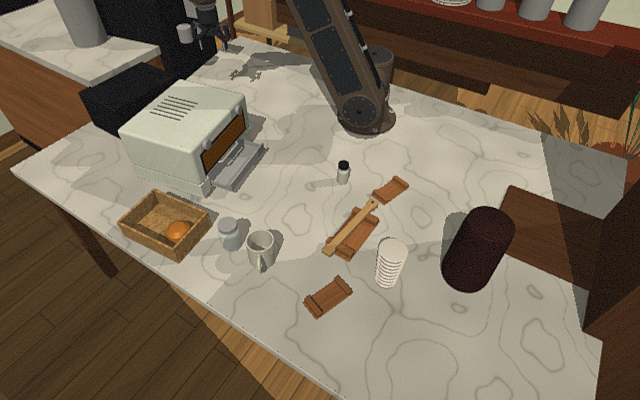

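Rest candidates in the top view are (203,275) with the stick on it, (141,258) and (269,268). The last two are smaller, so I choose the middle one. The oven mouth faces +y, with the lip at about (205,399). Next I'll measure the axes and overlay them on a crop.

Run:
```python
from h import *
im=capture('top'); C=cam('top')
def rect(k,z):
    ds=finder.masks_of(k,'top')
    for d in ds[:3]:
        r,c=np.nonzero(d['region']); P=np.array([ray(C,(a,b),z)[:2] for a,b in zip(r,c)])
        (m,s,a)=cv2.minAreaRect((P*1000).astype(np.float32)); print(k,round(d['conf'],2),d['centre'],len(r),np.round(m,0),np.round(s,0),round(a,1))
rect('stick',.048);rect('rest',.02);rect('tray',.045);rect('oven',.22)
b=im[110:270,230:550]; 
cv2.imwrite('pics/crop1.png',cv2.resize(b,None,fx=2.5,fy=2.5,interpolation=cv2.INTER_CUBIC)[:,:,::-1])
```

```text
stick 0.83 [198.7, 278.6] 612 [572. 244.] [ 34. 259.] 83.3
rest 0.83 [271.4, 268.4] 646 [336. 267.] [ 64. 128.] 72.7
rest 0.79 [199.7, 271.1] 861 [568. 251.] [ 91. 184.] 87.4
rest 0.69 [143.1, 261.3] 608 [794. 299.] [ 66. 133.] 70.5
tray 0.56 [206.1, 408.5] 1764 [ 549. -231.] [238. 100.] 9.5
tray 0.27 [206.3, 270.6] 963 [565. 248.] [ 91. 185.] 88.4
oven 0.76 [188.9, 469.8] 11143 [ 576. -373.] [336. 329.] 11.1
```

View pics/crop1.png

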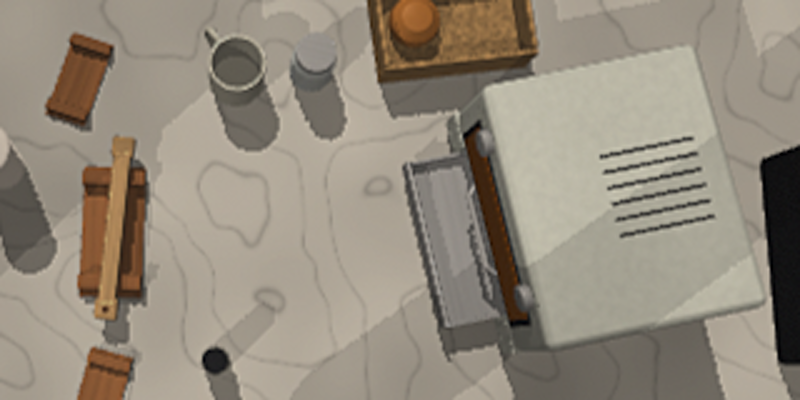

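The crop shows the stick on the large middle rest, with its ends at crop (122,140) and (105,315). The two smaller look-alikes carry no stick. The tray lip runs from (408,165) to (445,340) and the oven is behind it. I'll lift first and then go across.

step_arm([
  {"hand": 8.5, "tx": 0, "ty": 0, "tz": -6, "turn": -5},
  {"hand": 8.5, "tx": 0, "ty": 0, "tz": -12, "turn": -10},
  {"hand": 8.5, "tx": 0, "ty": 0, "tz": -18, "turn": -20},
  {"hand": 8.5, "tx": 4, "ty": -4, "tz": -18, "turn": -30},
  {"hand": 8.5, "tx": 8, "ty": -8, "tz": -18, "turn": -40},
  {"hand": 8.5, "tx": 12, "ty": -12, "tz": -18, "turn": -50},
  {"hand": 8.5, "tx": 16, "ty": -16, "tz": -18, "turn": -60},
  {"hand": 8.5, "tx": 20, "ty": -20, "tz": -18, "turn": -70},
  {"hand": 8.5, "tx": 24, "ty": -24, "tz": -18, "turn": -80},
  {"hand": 8.5, "tx": 28, "ty": -28, "tz": -18, "turn": -90},
])

```text
time: 2.3
tool_pos: [0.3945, -0.2031, 0.4061]
tcp_rot: [[-0.403, 0.915, 0.001], [0.915, 0.403, -0.0], [-0.001, 0.0, -1.0]]
force: [1.7, -1.2, 0.9]
opening: 0.0849
```

```bash
cat >> h.py <<'E'
def go(P,yaw,obs=None):
    o=obs or sensors.get_obs(); R=np.array(o['tcp_rot']); p=np.array(o['tool_pos'])
    y=np.degrees(np.arctan2(R[1,0],R[0,0])); d=R.T@(np.asarray(P)-p)*100
    print('t',round(o['time'],2),'at',p.round(4),'yaw',round(y,2),'F',np.round(o['force'],1),'open',round(o['opening'],4),'-> tx ty tz',d.round(2),'turn',round(-((yaw-y+180)%360-180),2))
E
python3 -c "
from h import *
go([.572,.244,.3],173.3)"
```

```text
t 2.3 at [ 0.3945 -0.2031  0.4061] yaw 113.79 F [ 1.7 -1.2  0.9] open 0.0849 -> tx ty tz [33.76 34.27 10.6 ] turn -59.51
```

step_arm([
  {"hand": 8.5, "tx": 4.2, "ty": 4.3, "tz": 0, "turn": -9},
  {"hand": 8.5, "tx": 8.4, "ty": 8.6, "tz": 0, "turn": -18},
  {"hand": 8.5, "tx": 12.6, "ty": 12.9, "tz": 0, "turn": -27},
  {"hand": 8.5, "tx": 16.8, "ty": 17.2, "tz": 0, "turn": -36},
  {"hand": 8.5, "tx": 21, "ty": 21.5, "tz": 2, "turn": -45},
  {"hand": 8.5, "tx": 25.2, "ty": 25.8, "tz": 4, "turn": -53},
  {"hand": 8.5, "tx": 29.4, "ty": 30, "tz": 6, "turn": -59.5},
  {"hand": 8.5, "tx": 33.8, "ty": 34.3, "tz": 9, "turn": -59.5},
  {"hand": 8.5, "tx": 33.8, "ty": 34.3, "tz": 10.6, "turn": -59.5},
  {"hand": 8.5, "tx": 33.8, "ty": 34.3, "tz": 10.6, "turn": -59.5},
])

```text
time: 3.55
tool_pos: [0.5737, 0.2423, 0.2982]
tcp_rot: [[-0.993, 0.121, -0.003], [0.121, 0.993, -0.001], [0.003, -0.001, -1.0]]
force: [-0.4, 0.6, 1.1]
opening: 0.0851
```

Run:
```python
from h import *
o=sensors.get_obs(); im=capture('wrist'); C=cam('wrist',o); go([.572,.244,.1],173.3,o); print(C[2])
v=im.copy()
for k,z in [('stick',.048),('rest',.028)]:
    for d in finder.masks_of(k,'wrist')[:2]:
        r,c=np.nonzero(d['region']); P=np.array([ray(C,(a,b),z)[:2] for a,b in zip(r,c)])
        m,s,a=cv2.minAreaRect((P*1000).astype(np.float32)); print(k,round(d['conf'],2),np.round(m),np.round(s),round(a,1),r.min(),r.max(),c.min(),c.max())
for k,z in [('stick_mid',.038),('rest_top',.028)]:
    for d in finder.tip_of(k,'wrist')[:2]: print(k,round(d['conf'],2),np.round(d['centre']),ray(C,d['centre'],z).round(4))
save(im,'w1.png')
im=capture('top');C=cam('top')
for k,z in [('tray_lip',.047),('tray',.0),('bay_mouth',.03),('oven',0)]:
    for d in finder.tip_of(k,'top')[:2]: print(k,round(d['conf'],2),np.round(d['centre']),ray(C,d['centre'],z).round(4))
```

```text
t 3.55 at [0.5737 0.2423 0.2982] yaw 173.05 F [-0.4  0.6  1.1] open 0.0851 -> tx ty tz [ 0.13  0.18 19.82] turn -0.25
[0.4997636  0.25152758 0.444784  ]
stick 0.61 [576. 246.] [ 31. 254.] 83.9 55 255 305 332
rest 0.61 [401. 256.] [60. 25.] 83.1 0 24 285 337
rest 0.57 [571. 253.] [ 90. 180.] 88.1 84 222 284 361
stick_mid 0.93 [162. 320.] [0.5756 0.2464 0.038 ]
rest_top 0.88 [299. 372.] [0.7947 0.2999 0.028 ]
rest_top 0.72 [158. 325.] [0.5719 0.2536 0.028 ]
tray_lip 0.71 [207. 399.] [ 0.5434 -0.187   0.047 ]
tray 0.93 [202. 426.] [ 0.5651 -0.2957  0.    ]
```

View pics/w1.png

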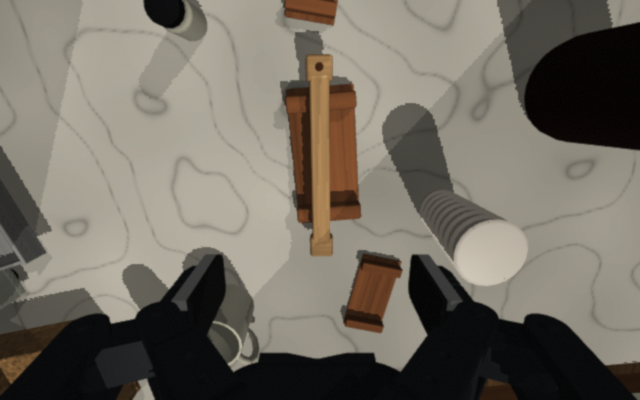

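The stick runs down the image from (319,60) to (321,250). It is centred between the fingers, and the bars leave free room at mid-length. Descending to the grasp.

step_arm([
  {"hand": 8.5, "tx": -0.1, "ty": 0.4, "tz": 5, "turn": -0.5},
  {"hand": 8.5, "tx": -0.1, "ty": 0.4, "tz": 10, "turn": -0.5},
  {"hand": 8.5, "tx": -0.1, "ty": 0.4, "tz": 15, "turn": -0.5},
  {"hand": 8.5, "tx": -0.1, "ty": 0.4, "tz": 20, "turn": -0.5},
  {"hand": 8.5, "tx": -0.1, "ty": 0.4, "tz": 23, "turn": -0.5},
  {"hand": 8.5, "tx": -0.1, "ty": 0.4, "tz": 25.4, "turn": -0.5},
  {"hand": 6, "tx": -0.1, "ty": 0.4, "tz": 25.4, "turn": -0.5},
  {"hand": 4.5, "tx": -0.1, "ty": 0.4, "tz": 25.4, "turn": -0.5},
  {"hand": 4, "tx": -0.1, "ty": 0.4, "tz": 25.4, "turn": -0.5},
  {"hand": 4, "tx": -0.1, "ty": 0.4, "tz": 25.4, "turn": -0.5},
])

```text
time: 5.3
tool_pos: [0.576, 0.2457, 0.0468]
tcp_rot: [[-0.994, 0.114, 0.001], [0.114, 0.994, 0.0], [-0.001, 0.0, -1.0]]
force: [0.6, -0.3, -0.4]
opening: 0.0398
```

step_arm([
  {"hand": 3, "tx": 0, "ty": 0, "tz": 0, "turn": 0},
  {"hand": 2, "tx": 0, "ty": 0, "tz": 0, "turn": 0},
  {"hand": 1, "tx": 0, "ty": 0, "tz": 0, "turn": 0},
  {"hand": 1, "tx": 0, "ty": 0, "tz": 0, "turn": 0},
  {"hand": 1, "tx": 0, "ty": 0, "tz": 0, "turn": 0},
  {"hand": 1, "tx": 0, "ty": 0, "tz": -1, "turn": 0},
  {"hand": 1, "tx": 0, "ty": 0, "tz": -3, "turn": 0},
  {"hand": 1, "tx": 0, "ty": 0, "tz": -6, "turn": 0},
  {"hand": 1, "tx": 0, "ty": 0, "tz": -9, "turn": 0},
  {"hand": 1, "tx": 0, "ty": 0, "tz": -10, "turn": 0},
])

```text
time: 6.55
tool_pos: [0.5763, 0.2458, 0.1481]
tcp_rot: [[-0.994, 0.114, 0.003], [0.114, 0.994, 0.001], [-0.003, 0.001, -1.0]]
force: [0.2, -0.6, 0.1]
opening: 0.0095
```

Run:
```python
from h import *
o=sensors.get_obs(); go([.53,.05,.15],100.5,o)
save(capture('wrist'),'w2.png')
im=capture('top');C=cam('top')
# lip line fit: tray mask and its outer edge at lip top z=.064
d=finder.masks_of('tray','top')[0]; r,c=np.nonzero(d['region']); print(d['conf'],len(r))
P=np.array([ray(C,(a,b),.064)[:2] for a,b in zip(r,c)])
m,s,a=cv2.minAreaRect((P*1000).astype(np.float32)); print(m,s,a)
pts=[]
for row in range(r.min()+12,r.max()-12):
    pts.append(ray(C,(row,c[r==row].min()),.064)[:2])
L=cv2.fitLine(np.array(pts,np.float32),cv2.DIST_HUBER,0,.01,.01).ravel(); print('lip edge',L,'yaw',np.degrees(np.arctan2(L[1],L[0])))
d=finder.masks_of('oven','top')[0]; r,c=np.nonzero(d['region'])
h=cv2.convexHull(np.c_[c,r].astype(np.int32)); h=cv2.approxPolyDP(h,4,True)[:,0]
for u,w in h: print((u,w),ray(C,(w,u),.22).round(3))
```

```text
t 6.55 at [0.5763 0.2458 0.1481] yaw 173.48 F [ 0.2 -0.6  0.1] open 0.0095 -> tx ty tz [  2.38 -19.98  -0.22] turn 72.98
0.63 1696
(547.687744140625, -224.1590118408203) (237.54685974121094, 96.34564971923828) 10.903200149536133
lip edge [ 0.97841257  0.2066612   0.5477081  -0.1789069 ] yaw 11.926761
(np.int32(535), np.int32(232)) [ 0.443 -0.56   0.22 ]
(np.int32(431), np.int32(251)) [ 0.39  -0.242  0.22 ]
(np.int32(409), np.int32(159)) [ 0.674 -0.188  0.22 ]
(np.int32(425), np.int32(144)) [ 0.722 -0.24   0.22 ]
(np.int32(506), np.int32(130)) [ 0.763 -0.497  0.22 ]
```

The fingers closed to 9.5 mm, so the grasp missed. Looking.

View pics/w2.png

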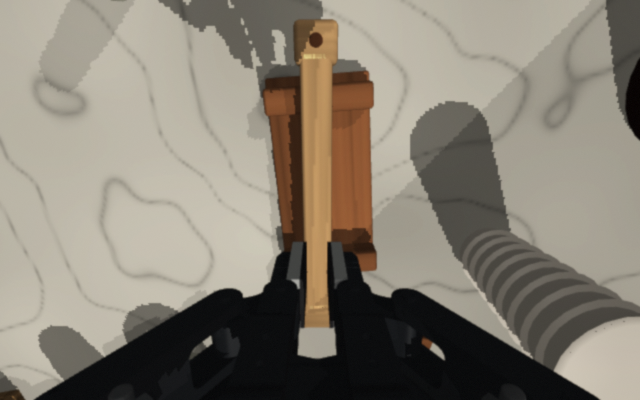

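Run:
```python
from h import *
o=sensors.get_obs(); C=cam('wrist',o); R=np.array(o['tcp_rot']); p=np.array(o['tool_pos'])
f=lambda q: np.round(proj(C,p+R@np.array(q)),0)
for z in (.006,.025): print('pads',z,f([0,-.005,z]),f([0,.005,z]),f([0,-.012,z]),f([0,.012,z]))
print('held ends',f([.13,0,-.004]),f([-.13,0,-.004]))
u=np.array([.9937,-.112,0]); m=np.array([.575,.246,.048])
print('resting ends',np.round(proj(C,m-.13*u)),np.round(proj(C,m+.13*u)))
print(o['opening'],o['force'])
```

```text
pads 0.006 [249. 307.] [249. 326.] [249. 294.] [249. 339.]
pads 0.025 [234. 308.] [234. 325.] [234. 296.] [234. 337.]
held ends [-53. 317.] [446. 316.]
resting ends [ 15. 317.] [332. 317.]
0.009789130334126756 [-0.16272337 -0.35422518  0.19584076]
```

The stick is still on its rest (ends at rows 20 and 327, as predicted for resting). The grasp was probably too high, so I'll retry lower and check the opening before lifting.

step_arm([
  {"hand": 6, "tx": 0, "ty": 0, "tz": 0, "turn": 0},
  {"hand": 6, "tx": 0, "ty": 0, "tz": 0, "turn": 0},
  {"hand": 6, "tx": 0, "ty": 0, "tz": 4, "turn": 0},
  {"hand": 6, "tx": 0, "ty": 0, "tz": 8, "turn": 0},
  {"hand": 6, "tx": 0, "ty": 0, "tz": 10.7, "turn": 0},
  {"hand": 6, "tx": 0, "ty": 0, "tz": 10.7, "turn": 0},
  {"hand": 3, "tx": 0, "ty": 0, "tz": 10.7, "turn": 0},
  {"hand": 1, "tx": 0, "ty": 0, "tz": 10.7, "turn": 0},
  {"hand": 1, "tx": 0, "ty": 0, "tz": 10.7, "turn": 0},
  {"hand": 1, "tx": 0, "ty": 0, "tz": 10.7, "turn": 0},
])

```text
time: 8.0
tool_pos: [0.5763, 0.2458, 0.0405]
tcp_rot: [[-0.994, 0.113, 0.002], [0.113, 0.994, 0.001], [-0.002, 0.001, -1.0]]
force: [-0.8, 0.4, 5.3]
opening: 0.0209
```

Run:
```python
from h import *
o=sensors.get_obs(); go([.575,.246,.04],173.5,o)
save(capture('wrist'),'w3.png')
```

```text
t 8.0 at [0.5763 0.2458 0.0405] yaw 173.49 F [-0.8  0.4  5.3] open 0.0209 -> tx ty tz [0.13 0.   0.05] turn -0.01
```

View pics/w3.png

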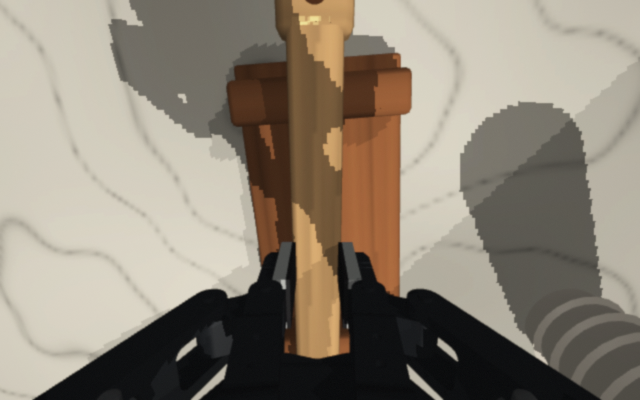

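The opening is 20.9 mm with a 5 N lift force, so the pads sit on the upper edges of the shank. I'll reopen and go about 6 mm lower.

step_arm([
  {"hand": 5, "tx": 0, "ty": 0, "tz": 0, "turn": 0},
  {"hand": 5, "tx": 0, "ty": 0, "tz": 0, "turn": 0},
  {"hand": 5, "tx": 0, "ty": 0, "tz": 0.3, "turn": 0},
  {"hand": 5, "tx": 0, "ty": 0, "tz": 0.6, "turn": 0},
  {"hand": 5, "tx": 0, "ty": 0, "tz": 0.6, "turn": 0},
  {"hand": 3, "tx": 0, "ty": 0, "tz": 0.6, "turn": 0},
  {"hand": 1, "tx": 0, "ty": 0, "tz": 0.6, "turn": 0},
  {"hand": 1, "tx": 0, "ty": 0, "tz": 0.6, "turn": 0},
  {"hand": 1, "tx": 0, "ty": 0, "tz": 0.6, "turn": 0},
  {"hand": 1, "tx": 0, "ty": 0, "tz": 0.6, "turn": 0},
])

```text
time: 9.3
tool_pos: [0.5759, 0.2457, 0.0332]
tcp_rot: [[-0.994, 0.114, 0.001], [0.114, 0.994, 0.0], [-0.0, 0.0, -1.0]]
force: [-1.7, 0.3, 6.4]
opening: 0.0221
```

step_arm([
  {"hand": 1, "tx": 0, "ty": 0, "tz": 0, "turn": 0},
  {"hand": 1, "tx": 0, "ty": 0, "tz": 0, "turn": 0},
  {"hand": 1, "tx": 0, "ty": 0, "tz": -0.3, "turn": 0},
  {"hand": 1, "tx": 0, "ty": 0, "tz": -0.6, "turn": 0},
  {"hand": 1, "tx": 0, "ty": 0, "tz": -1, "turn": 0},
  {"hand": 1, "tx": 0, "ty": 0, "tz": -1.5, "turn": 0},
  {"hand": 1, "tx": 0, "ty": 0, "tz": -2, "turn": 0},
  {"hand": 1, "tx": 0, "ty": 0, "tz": -2.5, "turn": 0},
  {"hand": 1, "tx": 0, "ty": 0, "tz": -3, "turn": 0},
  {"hand": 1, "tx": 0, "ty": 0, "tz": -3, "turn": 0},
])

```text
time: 10.55
tool_pos: [0.5759, 0.2457, 0.0633]
tcp_rot: [[-0.994, 0.114, 0.001], [0.114, 0.994, 0.0], [-0.001, 0.0, -1.0]]
force: [0.3, 0.3, -0.6]
opening: 0.0218
```

Run:
```python
from h import *
o=sensors.get_obs(); go([.53,.05,.15],101.5,o)
im=capture('scene'); C=cam('scene')
save(cv2.resize(im[150:320,270:440],None,fx=3.5,fy=3.5,interpolation=cv2.INTER_CUBIC),'s3.png')
```

```text
t 10.55 at [0.5759 0.2457 0.0633] yaw 173.48 F [ 0.3  0.3 -0.6] open 0.0218 -> tx ty tz [  2.33 -19.96  -8.67] turn 71.98
```

View pics/s3.png

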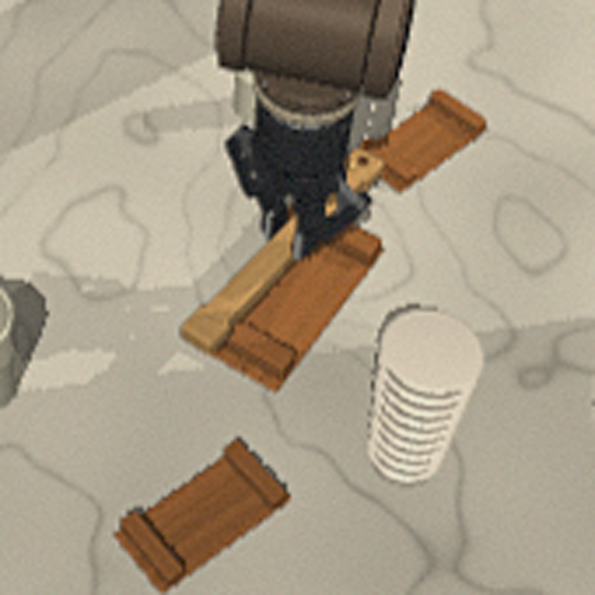

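The stick is held level and lifted. The crop shows it above the rest, from (190,330) to (365,165). Carrying it to stand off the lip.

step_arm([
  {"hand": 1, "tx": 0, "ty": 0, "tz": -4, "turn": 0},
  {"hand": 1, "tx": 0.4, "ty": -3, "tz": -8, "turn": 8},
  {"hand": 1, "tx": 0.8, "ty": -6.5, "tz": -8, "turn": 17},
  {"hand": 1, "tx": 1.3, "ty": -10, "tz": -8, "turn": 26},
  {"hand": 1, "tx": 1.8, "ty": -13.5, "tz": -8, "turn": 35},
  {"hand": 1, "tx": 2.4, "ty": -17, "tz": -8, "turn": 44},
  {"hand": 1, "tx": 3, "ty": -20.5, "tz": -8, "turn": 53},
  {"hand": 1, "tx": 3.5, "ty": -24, "tz": -8, "turn": 62},
  {"hand": 1, "tx": 3.8, "ty": -26.4, "tz": -6, "turn": 70},
  {"hand": 1, "tx": 3.8, "ty": -26.4, "tz": -4, "turn": 72.5},
])

```text
time: 11.85
tool_pos: [0.5078, -0.0138, 0.1026]
tcp_rot: [[-0.186, 0.983, 0.001], [0.983, 0.186, -0.0], [-0.0, 0.0, -1.0]]
force: [0.7, 0.8, -0.5]
opening: 0.0226
```

Run:
```python
from h import *
o=sensors.get_obs(); go([.5085,-.012,.042],101,o)
im=capture('wrist'); C=cam('wrist',o)
for k,z in [('tray_lip',.047),('bay_mouth',.03)]:
    for d in finder.tip_of(k,'wrist')[:2]: print(k,round(d['conf'],2),np.round(d['centre']),ray(C,d['centre'],z).round(4))
save(im,'w4.png')
im=capture('top'); C=cam('top')
for k,z in [('stick',o['tool_pos'][2]+.015)]:
    for d in finder.masks_of(k,'top')[:1]:
        r,c=np.nonzero(d['region']); P=np.array([ray(C,(a,b),z)[:2] for a,b in zip(r,c)])
        m,s,a=cv2.minAreaRect((P*1000).astype(np.float32)); print(k,round(d['conf'],2),np.round(m),np.round(s),round(a,1))
```

```text
t 11.85 at [ 0.5078 -0.0138  0.1026] yaw 100.7 F [ 0.7  0.8 -0.5] open 0.0226 -> tx ty tz [0.17 0.1  6.06] turn -0.3
stick 0.46 [502. -14.] [ 31. 258.] 10.7
```

View pics/w4.png

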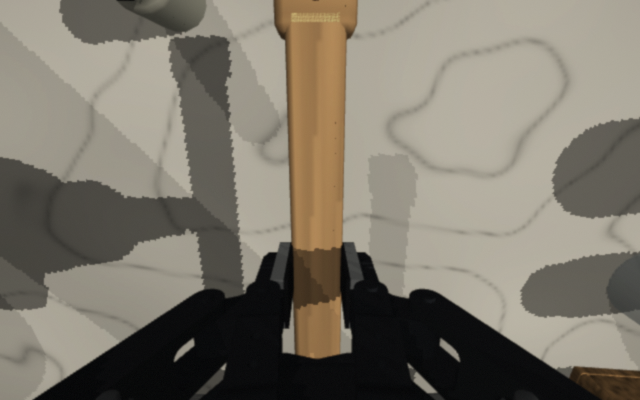

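The stick is firmly between the pads and aligned with the tool. The wrist camera looks away from the oven. Lowering to lip mid-height with about 35 mm of gap, then closing in.

step_arm([
  {"hand": 1, "tx": 0, "ty": 0, "tz": 2, "turn": -0.3},
  {"hand": 1, "tx": 0, "ty": 0, "tz": 4, "turn": -0.3},
  {"hand": 1, "tx": 0, "ty": 0, "tz": 5.5, "turn": -0.3},
  {"hand": 1, "tx": 0, "ty": 0, "tz": 6, "turn": -0.3},
  {"hand": 1, "tx": -0.3, "ty": 0, "tz": 6, "turn": -0.3},
  {"hand": 1, "tx": -0.6, "ty": 0, "tz": 6, "turn": -0.3},
  {"hand": 1, "tx": -1, "ty": 0, "tz": 6, "turn": -0.3},
  {"hand": 1, "tx": -1.4, "ty": 0, "tz": 6, "turn": -0.3},
  {"hand": 1, "tx": -1.8, "ty": 0, "tz": 6, "turn": -0.3},
  {"hand": 1, "tx": -2, "ty": 0, "tz": 6, "turn": -0.3},
])

```text
time: 13.35
tool_pos: [0.5118, -0.0323, 0.0429]
tcp_rot: [[-0.195, 0.981, 0.0], [0.981, 0.195, -0.0], [-0.0, 0.0, -1.0]]
force: [0.8, 0.6, -2.4]
opening: 0.0221
```

Run:
```python
from h import *
o=sensors.get_obs(); go([.5085,-.012,.042],101,o)
a=capture('top')[140:270,340:480]; b=capture('scene')[80:230,130:330]
a=cv2.resize(a,(420,390),interpolation=cv2.INTER_CUBIC);b=cv2.resize(b,(800,600),interpolation=cv2.INTER_CUBIC)[:,:]
b=cv2.resize(b,(380,390//1)) if 0 else cv2.resize(b,(380,285))
v=np.zeros((390,800,3),np.uint8); v[:,:420]=a; v[:285,420:]=b; save(v,'m5.png')
```

```text
t 13.35 at [ 0.5118 -0.0323  0.0429] yaw 101.27 F [ 0.8  0.6 -2.4] open 0.0221 -> tx ty tz [2.05 0.07 0.09] turn 0.27
```

View pics/m5.png

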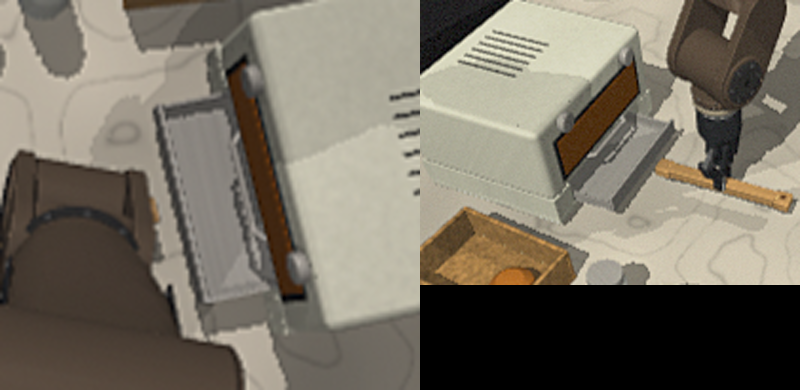

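The tip faces the middle of the lip, about 15 to 20 mm away. I'll push slowly.

step_arm([
  {"hand": 1, "tx": -0.2, "ty": 0, "tz": 0, "turn": 0.2},
  {"hand": 1, "tx": -0.4, "ty": 0, "tz": 0, "turn": 0.2},
  {"hand": 1, "tx": -0.6, "ty": 0, "tz": 0, "turn": 0.2},
  {"hand": 1, "tx": -0.8, "ty": 0, "tz": 0, "turn": 0.2},
  {"hand": 1, "tx": -1, "ty": 0, "tz": 0, "turn": 0.2},
  {"hand": 1, "tx": -1.2, "ty": 0, "tz": 0, "turn": 0.2},
  {"hand": 1, "tx": -1.4, "ty": 0, "tz": 0, "turn": 0.2},
  {"hand": 1, "tx": -1.6, "ty": 0, "tz": 0, "turn": 0.2},
  {"hand": 1, "tx": -1.8, "ty": 0, "tz": 0, "turn": 0.2},
  {"hand": 1, "tx": -2, "ty": 0, "tz": 0, "turn": 0.2},
])

```text
time: 14.7
tool_pos: [0.5157, -0.0517, 0.0429]
tcp_rot: [[-0.192, 0.981, 0.0], [0.981, 0.192, -0.0], [-0.0, 0.0, -1.0]]
force: [0.1, -0.4, -1.0]
opening: 0.0226
```

step_arm([
  {"hand": 1, "tx": -0.2, "ty": 0, "tz": 0, "turn": 0},
  {"hand": 1, "tx": -0.4, "ty": 0, "tz": 0, "turn": 0},
  {"hand": 1, "tx": -0.6, "ty": 0, "tz": 0, "turn": 0},
  {"hand": 1, "tx": -0.8, "ty": 0, "tz": 0, "turn": 0},
  {"hand": 1, "tx": -1, "ty": 0, "tz": 0, "turn": 0},
  {"hand": 1, "tx": -1.2, "ty": 0, "tz": 0, "turn": 0},
  {"hand": 1, "tx": -1.4, "ty": 0, "tz": 0, "turn": 0},
  {"hand": 1, "tx": -1.6, "ty": 0, "tz": 0, "turn": 0},
  {"hand": 1, "tx": -1.8, "ty": 0, "tz": 0, "turn": 0},
  {"hand": 1, "tx": -2, "ty": 0, "tz": 0, "turn": 0},
])

```text
time: 15.95
tool_pos: [0.5196, -0.0714, 0.0429]
tcp_rot: [[-0.192, 0.981, 0.0], [0.981, 0.192, -0.0], [-0.0, 0.0, -1.0]]
force: [-0.6, 2.2, -0.9]
opening: 0.0227
```

Run:
```python
from h import *
o=sensors.get_obs(); go([.5085,-.012,.042],101,o); print(np.dot(o['force'],[-.191,.982,0]))
C=cam('scene'); b=capture('scene')
for k,z in [('tray_lip',.047),('bay_mouth',.03)]:
    for d in finder.tip_of(k,'scene')[:1]: print(k,round(d['conf'],2),np.round(d['centre']),ray(C,d['centre'],z).round(4))
save(cv2.resize(b[100:220,180:340],(800,600),interpolation=cv2.INTER_CUBIC),'s6.png')
```

```text
t 15.95 at [ 0.5196 -0.0714  0.0429] yaw 101.08 F [-0.6  2.2 -0.9] open 0.0227 -> tx ty tz [6.04 0.05 0.09] turn 0.08
2.2722495613741764
tray_lip 0.56 [165. 245.] [ 0.5499 -0.1964  0.047 ]
bay_mouth 0.86 [166. 230.] [ 0.5678 -0.2537  0.03  ]
```

View pics/s6.png

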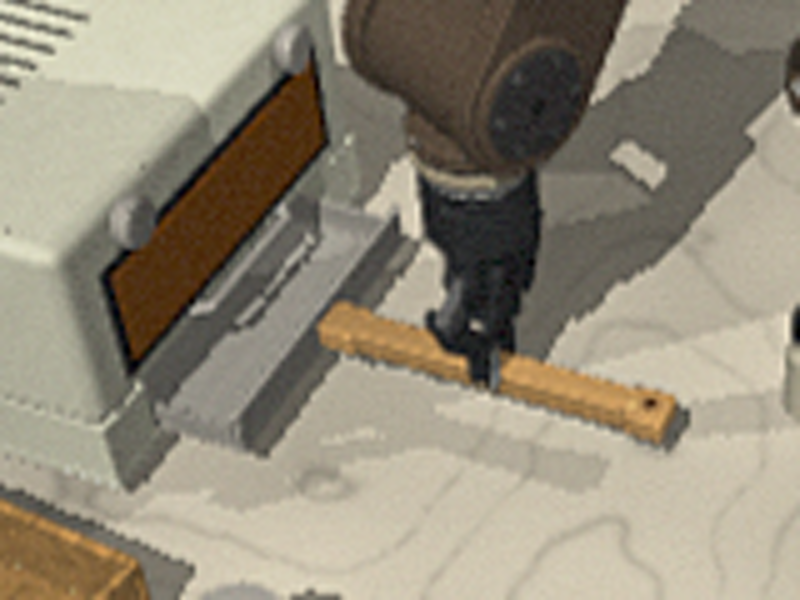

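The tip is square on the middle of the lip (crop (325,330)), with a steady drag of about 2.3 N. The lip is about 56 mm out from the face. I'll push 18 mm more, which stays short of the earliest possible stop, and then feel for it in small increments.

step_arm([
  {"hand": 1, "tx": -0.2, "ty": 0, "tz": 0, "turn": 0},
  {"hand": 1, "tx": -0.4, "ty": 0, "tz": 0, "turn": 0},
  {"hand": 1, "tx": -0.6, "ty": 0, "tz": 0, "turn": 0},
  {"hand": 1, "tx": -0.8, "ty": 0, "tz": 0, "turn": 0},
  {"hand": 1, "tx": -1, "ty": 0, "tz": 0, "turn": 0},
  {"hand": 1, "tx": -1.2, "ty": 0, "tz": 0, "turn": 0},
  {"hand": 1, "tx": -1.4, "ty": 0, "tz": 0, "turn": 0},
  {"hand": 1, "tx": -1.55, "ty": 0, "tz": 0, "turn": 0},
  {"hand": 1, "tx": -1.7, "ty": 0, "tz": 0, "turn": 0},
  {"hand": 1, "tx": -1.8, "ty": 0, "tz": 0, "turn": 0},
])

```text
time: 17.35
tool_pos: [0.523, -0.089, 0.0429]
tcp_rot: [[-0.192, 0.981, 0.0], [0.981, 0.192, -0.0], [-0.0, 0.0, -1.0]]
force: [0.4, 2.8, -2.0]
opening: 0.0223
```

step_arm([
  {"hand": 1, "tx": -0.02, "ty": 0, "tz": 0, "turn": 0},
  {"hand": 1, "tx": -0.04, "ty": 0, "tz": 0, "turn": 0},
  {"hand": 1, "tx": -0.06, "ty": 0, "tz": 0, "turn": 0},
  {"hand": 1, "tx": -0.08, "ty": 0, "tz": 0, "turn": 0},
  {"hand": 1, "tx": -0.1, "ty": 0, "tz": 0, "turn": 0},
  {"hand": 1, "tx": -0.12, "ty": 0, "tz": 0, "turn": 0},
  {"hand": 1, "tx": -0.14, "ty": 0, "tz": 0, "turn": 0},
  {"hand": 1, "tx": -0.16, "ty": 0, "tz": 0, "turn": 0},
  {"hand": 1, "tx": -0.18, "ty": 0, "tz": 0, "turn": 0},
  {"hand": 1, "tx": -0.2, "ty": 0, "tz": 0, "turn": 0},
])

```text
time: 18.6
tool_pos: [0.5234, -0.0909, 0.0429]
tcp_rot: [[-0.192, 0.981, 0.0], [0.981, 0.192, -0.0], [-0.0, 0.0, -1.0]]
force: [-0.1, 2.5, -1.5]
opening: 0.0221
```

step_arm([
  {"hand": 1, "tx": -0.02, "ty": 0, "tz": 0, "turn": 0},
  {"hand": 1, "tx": -0.04, "ty": 0, "tz": 0, "turn": 0},
  {"hand": 1, "tx": -0.06, "ty": 0, "tz": 0, "turn": 0},
  {"hand": 1, "tx": -0.08, "ty": 0, "tz": 0, "turn": 0},
  {"hand": 1, "tx": -0.1, "ty": 0, "tz": 0, "turn": 0},
  {"hand": 1, "tx": -0.12, "ty": 0, "tz": 0, "turn": 0},
  {"hand": 1, "tx": -0.14, "ty": 0, "tz": 0, "turn": 0},
  {"hand": 1, "tx": -0.16, "ty": 0, "tz": 0, "turn": 0},
  {"hand": 1, "tx": -0.18, "ty": 0, "tz": 0, "turn": 0},
  {"hand": 1, "tx": -0.2, "ty": 0, "tz": 0, "turn": 0},
])

```text
time: 19.85
tool_pos: [0.5237, -0.0928, 0.0429]
tcp_rot: [[-0.192, 0.981, -0.0], [0.981, 0.192, -0.0], [-0.0, -0.0, -1.0]]
force: [0.3, 3.0, 0.1]
opening: 0.0223
```

step_arm([
  {"hand": 1, "tx": -0.02, "ty": 0, "tz": 0, "turn": 0},
  {"hand": 1, "tx": -0.04, "ty": 0, "tz": 0, "turn": 0},
  {"hand": 1, "tx": -0.06, "ty": 0, "tz": 0, "turn": 0},
  {"hand": 1, "tx": -0.08, "ty": 0, "tz": 0, "turn": 0},
  {"hand": 1, "tx": -0.1, "ty": 0, "tz": 0, "turn": 0},
  {"hand": 1, "tx": -0.12, "ty": 0, "tz": 0, "turn": 0},
  {"hand": 1, "tx": -0.14, "ty": 0, "tz": 0, "turn": 0},
  {"hand": 1, "tx": -0.16, "ty": 0, "tz": 0, "turn": 0},
  {"hand": 1, "tx": -0.18, "ty": 0, "tz": 0, "turn": 0},
  {"hand": 1, "tx": -0.2, "ty": 0, "tz": 0, "turn": 0},
])

```text
time: 21.1
tool_pos: [0.5242, -0.0948, 0.0429]
tcp_rot: [[-0.192, 0.981, 0.0], [0.981, 0.192, -0.0], [-0.0, 0.0, -1.0]]
force: [0.8, 2.3, -1.1]
opening: 0.0218
```

step_arm([
  {"hand": 1, "tx": -0.02, "ty": 0, "tz": 0, "turn": 0},
  {"hand": 1, "tx": -0.04, "ty": 0, "tz": 0, "turn": 0},
  {"hand": 1, "tx": -0.06, "ty": 0, "tz": 0, "turn": 0},
  {"hand": 1, "tx": -0.08, "ty": 0, "tz": 0, "turn": 0},
  {"hand": 1, "tx": -0.1, "ty": 0, "tz": 0, "turn": 0},
  {"hand": 1, "tx": -0.12, "ty": 0, "tz": 0, "turn": 0},
  {"hand": 1, "tx": -0.14, "ty": 0, "tz": 0, "turn": 0},
  {"hand": 1, "tx": -0.16, "ty": 0, "tz": 0, "turn": 0},
  {"hand": 1, "tx": -0.18, "ty": 0, "tz": 0, "turn": 0},
  {"hand": 1, "tx": -0.2, "ty": 0, "tz": 0, "turn": 0},
])

```text
time: 22.35
tool_pos: [0.5246, -0.0968, 0.0429]
tcp_rot: [[-0.192, 0.981, 0.0], [0.981, 0.192, -0.0], [-0.0, 0.0, -1.0]]
force: [-1.3, 2.6, -1.2]
opening: 0.0217
```

step_arm([
  {"hand": 1, "tx": -0.02, "ty": 0, "tz": 0, "turn": 0},
  {"hand": 1, "tx": -0.04, "ty": 0, "tz": 0, "turn": 0},
  {"hand": 1, "tx": -0.06, "ty": 0, "tz": 0, "turn": 0},
  {"hand": 1, "tx": -0.08, "ty": 0, "tz": 0, "turn": 0},
  {"hand": 1, "tx": -0.1, "ty": 0, "tz": 0, "turn": 0},
  {"hand": 1, "tx": -0.12, "ty": 0, "tz": 0, "turn": 0},
  {"hand": 1, "tx": -0.14, "ty": 0, "tz": 0, "turn": 0},
  {"hand": 1, "tx": -0.16, "ty": 0, "tz": 0, "turn": 0},
  {"hand": 1, "tx": -0.18, "ty": 0, "tz": 0, "turn": 0},
  {"hand": 1, "tx": -0.2, "ty": 0, "tz": 0, "turn": 0},
])

```text
time: 23.6
tool_pos: [0.5249, -0.0987, 0.0429]
tcp_rot: [[-0.192, 0.981, 0.0], [0.981, 0.192, -0.0], [-0.0, 0.0, -1.0]]
force: [0.0, 1.7, -1.0]
opening: 0.0223
```

step_arm([
  {"hand": 1, "tx": -0.02, "ty": 0, "tz": 0, "turn": 0},
  {"hand": 1, "tx": -0.04, "ty": 0, "tz": 0, "turn": 0},
  {"hand": 1, "tx": -0.06, "ty": 0, "tz": 0, "turn": 0},
  {"hand": 1, "tx": -0.08, "ty": 0, "tz": 0, "turn": 0},
  {"hand": 1, "tx": -0.1, "ty": 0, "tz": 0, "turn": 0},
  {"hand": 1, "tx": -0.12, "ty": 0, "tz": 0, "turn": 0},
  {"hand": 1, "tx": -0.14, "ty": 0, "tz": 0, "turn": 0},
  {"hand": 1, "tx": -0.16, "ty": 0, "tz": 0, "turn": 0},
  {"hand": 1, "tx": -0.18, "ty": 0, "tz": 0, "turn": 0},
  {"hand": 1, "tx": -0.2, "ty": 0, "tz": 0, "turn": 0},
])

```text
time: 24.85
tool_pos: [0.5253, -0.1007, 0.0429]
tcp_rot: [[-0.192, 0.981, 0.0], [0.981, 0.192, -0.0], [-0.0, 0.0, -1.0]]
force: [-0.7, 2.4, -0.6]
opening: 0.022
```

step_arm([
  {"hand": 1, "tx": -0.02, "ty": 0, "tz": 0, "turn": 0},
  {"hand": 1, "tx": -0.04, "ty": 0, "tz": 0, "turn": 0},
  {"hand": 1, "tx": -0.06, "ty": 0, "tz": 0, "turn": 0},
  {"hand": 1, "tx": -0.08, "ty": 0, "tz": 0, "turn": 0},
  {"hand": 1, "tx": -0.1, "ty": 0, "tz": 0, "turn": 0},
  {"hand": 1, "tx": -0.12, "ty": 0, "tz": 0, "turn": 0},
  {"hand": 1, "tx": -0.14, "ty": 0, "tz": 0, "turn": 0},
  {"hand": 1, "tx": -0.16, "ty": 0, "tz": 0, "turn": 0},
  {"hand": 1, "tx": -0.18, "ty": 0, "tz": 0, "turn": 0},
  {"hand": 1, "tx": -0.2, "ty": 0, "tz": 0, "turn": 0},
])

```text
time: 26.1
tool_pos: [0.5257, -0.1026, 0.0429]
tcp_rot: [[-0.192, 0.981, -0.0], [0.981, 0.192, -0.0], [-0.0, -0.0, -1.0]]
force: [-1.4, 2.5, -1.5]
opening: 0.022
```

step_arm([
  {"hand": 1, "tx": -0.02, "ty": 0, "tz": 0, "turn": 0},
  {"hand": 1, "tx": -0.04, "ty": 0, "tz": 0, "turn": 0},
  {"hand": 1, "tx": -0.06, "ty": 0, "tz": 0, "turn": 0},
  {"hand": 1, "tx": -0.08, "ty": 0, "tz": 0, "turn": 0},
  {"hand": 1, "tx": -0.1, "ty": 0, "tz": 0, "turn": 0},
  {"hand": 1, "tx": -0.12, "ty": 0, "tz": 0, "turn": 0},
  {"hand": 1, "tx": -0.14, "ty": 0, "tz": 0, "turn": 0},
  {"hand": 1, "tx": -0.16, "ty": 0, "tz": 0, "turn": 0},
  {"hand": 1, "tx": -0.18, "ty": 0, "tz": 0, "turn": 0},
  {"hand": 1, "tx": -0.2, "ty": 0, "tz": 0, "turn": 0},
])

```text
time: 27.35
tool_pos: [0.5261, -0.1046, 0.0429]
tcp_rot: [[-0.192, 0.981, -0.0], [0.981, 0.192, -0.0], [-0.0, -0.0, -1.0]]
force: [0.8, 2.8, -1.0]
opening: 0.0222
```

step_arm([
  {"hand": 1, "tx": -0.02, "ty": 0, "tz": 0, "turn": 0},
  {"hand": 1, "tx": -0.04, "ty": 0, "tz": 0, "turn": 0},
  {"hand": 1, "tx": -0.06, "ty": 0, "tz": 0, "turn": 0},
  {"hand": 1, "tx": -0.08, "ty": 0, "tz": 0, "turn": 0},
  {"hand": 1, "tx": -0.1, "ty": 0, "tz": 0, "turn": 0},
  {"hand": 1, "tx": -0.12, "ty": 0, "tz": 0, "turn": 0},
  {"hand": 1, "tx": -0.14, "ty": 0, "tz": 0, "turn": 0},
  {"hand": 1, "tx": -0.16, "ty": 0, "tz": 0, "turn": 0},
  {"hand": 1, "tx": -0.18, "ty": 0, "tz": 0, "turn": 0},
  {"hand": 1, "tx": -0.2, "ty": 0, "tz": 0, "turn": 0},
])

```text
time: 28.6
tool_pos: [0.5265, -0.1066, 0.0429]
tcp_rot: [[-0.192, 0.981, 0.0], [0.981, 0.192, -0.0], [-0.0, 0.0, -1.0]]
force: [-0.7, 3.2, -1.7]
opening: 0.022
```

step_arm([
  {"hand": 1, "tx": -0.02, "ty": 0, "tz": 0, "turn": 0},
  {"hand": 1, "tx": -0.04, "ty": 0, "tz": 0, "turn": 0},
  {"hand": 1, "tx": -0.06, "ty": 0, "tz": 0, "turn": 0},
  {"hand": 1, "tx": -0.08, "ty": 0, "tz": 0, "turn": 0},
  {"hand": 1, "tx": -0.1, "ty": 0, "tz": 0, "turn": 0},
  {"hand": 1, "tx": -0.12, "ty": 0, "tz": 0, "turn": 0},
  {"hand": 1, "tx": -0.14, "ty": 0, "tz": 0, "turn": 0},
  {"hand": 1, "tx": -0.16, "ty": 0, "tz": 0, "turn": 0},
  {"hand": 1, "tx": -0.18, "ty": 0, "tz": 0, "turn": 0},
  {"hand": 1, "tx": -0.2, "ty": 0, "tz": 0, "turn": 0},
])

```text
time: 29.85
tool_pos: [0.5269, -0.1085, 0.0429]
tcp_rot: [[-0.192, 0.981, 0.0], [0.981, 0.192, -0.0], [-0.0, 0.0, -1.0]]
force: [-0.2, 3.1, 0.1]
opening: 0.0219
```

step_arm([
  {"hand": 1, "tx": -0.02, "ty": 0, "tz": 0, "turn": 0},
  {"hand": 1, "tx": -0.04, "ty": 0, "tz": 0, "turn": 0},
  {"hand": 1, "tx": -0.06, "ty": 0, "tz": 0, "turn": 0},
  {"hand": 1, "tx": -0.08, "ty": 0, "tz": 0, "turn": 0},
  {"hand": 1, "tx": -0.1, "ty": 0, "tz": 0, "turn": 0},
  {"hand": 1, "tx": -0.12, "ty": 0, "tz": 0, "turn": 0},
  {"hand": 1, "tx": -0.14, "ty": 0, "tz": 0, "turn": 0},
  {"hand": 1, "tx": -0.16, "ty": 0, "tz": 0, "turn": 0},
  {"hand": 1, "tx": -0.18, "ty": 0, "tz": 0, "turn": 0},
  {"hand": 1, "tx": -0.2, "ty": 0, "tz": 0, "turn": 0},
])

```text
time: 31.1
tool_pos: [0.5272, -0.1105, 0.0429]
tcp_rot: [[-0.192, 0.981, -0.0], [0.981, 0.192, -0.0], [-0.0, -0.0, -1.0]]
force: [-0.2, 2.4, -1.2]
opening: 0.022
```

step_arm([
  {"hand": 1, "tx": -0.02, "ty": 0, "tz": 0, "turn": 0},
  {"hand": 1, "tx": -0.04, "ty": 0, "tz": 0, "turn": 0},
  {"hand": 1, "tx": -0.06, "ty": 0, "tz": 0, "turn": 0},
  {"hand": 1, "tx": -0.08, "ty": 0, "tz": 0, "turn": 0},
  {"hand": 1, "tx": -0.1, "ty": 0, "tz": 0, "turn": 0},
  {"hand": 1, "tx": -0.12, "ty": 0, "tz": 0, "turn": 0},
  {"hand": 1, "tx": -0.14, "ty": 0, "tz": 0, "turn": 0},
  {"hand": 1, "tx": -0.16, "ty": 0, "tz": 0, "turn": 0},
  {"hand": 1, "tx": -0.18, "ty": 0, "tz": 0, "turn": 0},
  {"hand": 1, "tx": -0.2, "ty": 0, "tz": 0, "turn": 0},
])

```text
time: 32.35
tool_pos: [0.5276, -0.1125, 0.0429]
tcp_rot: [[-0.192, 0.981, 0.0], [0.981, 0.192, -0.0], [-0.0, 0.0, -1.0]]
force: [-0.2, 3.5, -0.7]
opening: 0.0221
```

step_arm([
  {"hand": 1, "tx": -0.02, "ty": 0, "tz": 0, "turn": 0},
  {"hand": 1, "tx": -0.04, "ty": 0, "tz": 0, "turn": 0},
  {"hand": 1, "tx": -0.06, "ty": 0, "tz": 0, "turn": 0},
  {"hand": 1, "tx": -0.08, "ty": 0, "tz": 0, "turn": 0},
  {"hand": 1, "tx": -0.1, "ty": 0, "tz": 0, "turn": 0},
  {"hand": 1, "tx": -0.12, "ty": 0, "tz": 0, "turn": 0},
  {"hand": 1, "tx": -0.14, "ty": 0, "tz": 0, "turn": 0},
  {"hand": 1, "tx": -0.16, "ty": 0, "tz": 0, "turn": 0},
  {"hand": 1, "tx": -0.18, "ty": 0, "tz": 0, "turn": 0},
  {"hand": 1, "tx": -0.2, "ty": 0, "tz": 0, "turn": 0},
])

```text
time: 33.6
tool_pos: [0.528, -0.1144, 0.0429]
tcp_rot: [[-0.192, 0.981, 0.0], [0.981, 0.192, -0.0], [-0.0, 0.0, -1.0]]
force: [0.1, 1.6, -1.0]
opening: 0.0218
```

step_arm([
  {"hand": 1, "tx": -0.02, "ty": 0, "tz": 0, "turn": 0},
  {"hand": 1, "tx": -0.04, "ty": 0, "tz": 0, "turn": 0},
  {"hand": 1, "tx": -0.06, "ty": 0, "tz": 0, "turn": 0},
  {"hand": 1, "tx": -0.08, "ty": 0, "tz": 0, "turn": 0},
  {"hand": 1, "tx": -0.1, "ty": 0, "tz": 0, "turn": 0},
  {"hand": 1, "tx": -0.12, "ty": 0, "tz": 0, "turn": 0},
  {"hand": 1, "tx": -0.14, "ty": 0, "tz": 0, "turn": 0},
  {"hand": 1, "tx": -0.16, "ty": 0, "tz": 0, "turn": 0},
  {"hand": 1, "tx": -0.18, "ty": 0, "tz": 0, "turn": 0},
  {"hand": 1, "tx": -0.2, "ty": 0, "tz": 0, "turn": 0},
])

```text
time: 34.85
tool_pos: [0.5284, -0.1163, 0.0429]
tcp_rot: [[-0.192, 0.981, -0.0], [0.981, 0.192, -0.0], [-0.0, -0.0, -1.0]]
force: [-0.6, 4.7, -1.1]
opening: 0.0223
```

The force is slightly up at 4.7 N, so I'll take a smaller step.

step_arm([
  {"hand": 1, "tx": -0.01, "ty": 0, "tz": 0, "turn": 0},
  {"hand": 1, "tx": -0.02, "ty": 0, "tz": 0, "turn": 0},
  {"hand": 1, "tx": -0.03, "ty": 0, "tz": 0, "turn": 0},
  {"hand": 1, "tx": -0.04, "ty": 0, "tz": 0, "turn": 0},
  {"hand": 1, "tx": -0.05, "ty": 0, "tz": 0, "turn": 0},
  {"hand": 1, "tx": -0.06, "ty": 0, "tz": 0, "turn": 0},
  {"hand": 1, "tx": -0.07, "ty": 0, "tz": 0, "turn": 0},
  {"hand": 1, "tx": -0.08, "ty": 0, "tz": 0, "turn": 0},
  {"hand": 1, "tx": -0.09, "ty": 0, "tz": 0, "turn": 0},
  {"hand": 1, "tx": -0.1, "ty": 0, "tz": 0, "turn": 0},
])

```text
time: 36.1
tool_pos: [0.5281, -0.1165, 0.0427]
tcp_rot: [[-0.192, 0.981, -0.001], [0.981, 0.192, 0.001], [0.001, -0.001, -1.0]]
force: [-0.6, 10.9, 0.0]
opening: 0.0221
```

The force rose to 10.9 N while the TCP moved only 0.2 mm of the 1 mm commanded, so the stop is met. Backing straight off and lifting.

step_arm([
  {"hand": 1, "tx": 0.2, "ty": 0, "tz": 0, "turn": 0},
  {"hand": 1, "tx": 0.6, "ty": 0, "tz": 0, "turn": 0},
  {"hand": 1, "tx": 1.5, "ty": 0, "tz": 0, "turn": 0},
  {"hand": 1, "tx": 3, "ty": 0, "tz": 0, "turn": 0},
  {"hand": 1, "tx": 5, "ty": 0, "tz": 0, "turn": 0},
  {"hand": 1, "tx": 7.5, "ty": 0, "tz": -2, "turn": 0},
  {"hand": 1, "tx": 10, "ty": 0, "tz": -6, "turn": 0},
  {"hand": 1, "tx": 10, "ty": 0, "tz": -10, "turn": 0},
  {"hand": 1, "tx": 10, "ty": 0, "tz": -10, "turn": 0},
  {"hand": 1, "tx": 10, "ty": 0, "tz": -10, "turn": 0},
])

```text
time: 37.35
tool_pos: [0.5088, -0.0185, 0.1424]
tcp_rot: [[-0.193, 0.981, -0.0], [0.981, 0.193, -0.0], [0.0, -0.0, -1.0]]
force: [0.9, 0.0, -1.8]
opening: 0.0225
```

Run:
```python
from h import *
o=sensors.get_obs(); go([.5759,.2457,.1233],173.48,o)
im=capture('wrist'); C=cam('wrist',o); R=np.array(o['tcp_rot']); p=np.array(o['tool_pos'])
C2=cam('scene'); b=capture('scene')
for k,z in [('tray_lip',.047),('bay_mouth',.03)]:
    for d in finder.tip_of(k,'scene')[:1]: print(k,round(d['conf'],2),np.round(d['centre']),ray(C2,d['centre'],z).round(4))
v=np.zeros((600,800,3),np.uint8); v[:350,:560]=cv2.resize(im,(560,350)); v[360:600,:400]=cv2.resize(b[100:196,170:330],(400,240)); save(v,'m7.png')
```

```text
t 37.35 at [ 0.5088 -0.0185  0.1424] yaw 101.11 F [ 0.9  0.  -1.8] open 0.0225 -> tx ty tz [24.63 11.67  1.91] turn -72.37
tray_lip 0.82 [162. 233.] [ 0.5597 -0.24    0.047 ]
bay_mouth 0.91 [165. 230.] [ 0.5644 -0.2543  0.03  ]
```

View pics/m7.png

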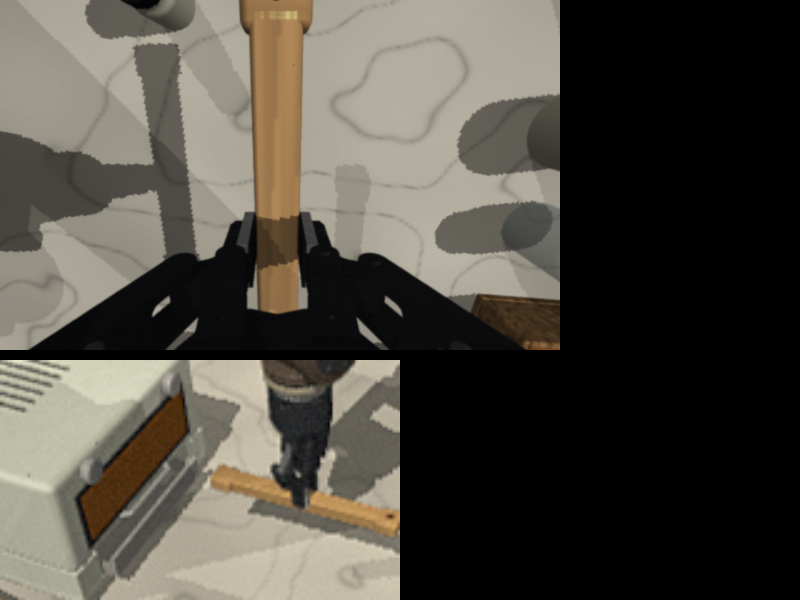

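The tray is in, with its lip about 12 mm out and within the allowed range. The stick has not slipped in the grip. Returning it to the rest.

step_arm([
  {"hand": 1, "tx": 2, "ty": 1, "tz": 0, "turn": -7},
  {"hand": 1, "tx": 5, "ty": 2.4, "tz": 0, "turn": -16},
  {"hand": 1, "tx": 8, "ty": 3.8, "tz": 0, "turn": -25},
  {"hand": 1, "tx": 11, "ty": 5.2, "tz": 0, "turn": -34},
  {"hand": 1, "tx": 14, "ty": 6.6, "tz": 0, "turn": -43},
  {"hand": 1, "tx": 17, "ty": 8, "tz": 0, "turn": -52},
  {"hand": 1, "tx": 20, "ty": 9.4, "tz": 0, "turn": -61},
  {"hand": 1, "tx": 23, "ty": 10.8, "tz": 0, "turn": -69},
  {"hand": 1, "tx": 24.6, "ty": 11.7, "tz": 1, "turn": -72.4},
  {"hand": 1, "tx": 24.6, "ty": 11.7, "tz": 2, "turn": -72.4},
])

```text
time: 38.8
tool_pos: [0.5767, 0.2451, 0.1213]
tcp_rot: [[-0.994, 0.114, -0.001], [0.114, 0.994, -0.001], [0.001, -0.001, -1.0]]
force: [0.2, -0.2, -1.3]
opening: 0.0222
```

step_arm([
  {"hand": 1, "tx": 0, "ty": 0, "tz": 2, "turn": 0},
  {"hand": 1, "tx": 0, "ty": 0, "tz": 4, "turn": 0},
  {"hand": 1, "tx": 0, "ty": 0, "tz": 5.5, "turn": 0},
  {"hand": 1, "tx": 0, "ty": 0, "tz": 6, "turn": 0},
  {"hand": 1, "tx": 0, "ty": 0, "tz": 6, "turn": 0},
  {"hand": 1, "tx": 0, "ty": 0, "tz": 6, "turn": 0},
  {"hand": 1, "tx": 0, "ty": 0, "tz": 6, "turn": 0},
  {"hand": 1, "tx": 0, "ty": 0, "tz": 6, "turn": 0},
  {"hand": 1, "tx": 0, "ty": 0, "tz": 6, "turn": 0},
  {"hand": 1, "tx": 0, "ty": 0, "tz": 6, "turn": 0},
])

```text
time: 40.05
tool_pos: [0.5769, 0.2447, 0.0629]
tcp_rot: [[-0.994, 0.114, 0.0], [0.114, 0.994, -0.0], [-0.0, -0.0, -1.0]]
force: [-0.7, 0.4, -1.0]
opening: 0.0221
```

Run:
```python
from h import *
go([.5759,.2457,.0333],173.48)
```

```text
t 40.05 at [0.5769 0.2447 0.0629] yaw 173.48 F [-0.7  0.4 -1. ] open 0.0221 -> tx ty tz [0.11 0.09 2.96] turn 0.0
```

Descending the last 29.6 mm slowly, and checking contact before release.

step_arm([
  {"hand": 1, "tx": 0.1, "ty": 0.1, "tz": 0.5, "turn": 0},
  {"hand": 1, "tx": 0.1, "ty": 0.1, "tz": 1, "turn": 0},
  {"hand": 1, "tx": 0.1, "ty": 0.1, "tz": 1.5, "turn": 0},
  {"hand": 1, "tx": 0.1, "ty": 0.1, "tz": 2, "turn": 0},
  {"hand": 1, "tx": 0.1, "ty": 0.1, "tz": 2.3, "turn": 0},
  {"hand": 1, "tx": 0.1, "ty": 0.1, "tz": 2.6, "turn": 0},
  {"hand": 1, "tx": 0.1, "ty": 0.1, "tz": 2.8, "turn": 0},
  {"hand": 1, "tx": 0.1, "ty": 0.1, "tz": 2.9, "turn": 0},
  {"hand": 1, "tx": 0.1, "ty": 0.1, "tz": 2.95, "turn": 0},
  {"hand": 1, "tx": 0.1, "ty": 0.1, "tz": 2.95, "turn": 0},
])

```text
time: 41.3
tool_pos: [0.576, 0.2458, 0.0334]
tcp_rot: [[-0.994, 0.114, 0.0], [0.114, 0.994, -0.0], [-0.0, -0.0, -1.0]]
force: [-0.6, 0.4, -0.4]
opening: 0.0224
```

step_arm([
  {"hand": 1, "tx": 0, "ty": 0, "tz": 0.05, "turn": 0},
  {"hand": 1, "tx": 0, "ty": 0, "tz": 0.05, "turn": 0},
  {"hand": 2.3, "tx": 0, "ty": 0, "tz": 0.05, "turn": 0},
  {"hand": 2.6, "tx": 0, "ty": 0, "tz": 0.05, "turn": 0},
  {"hand": 3, "tx": 0, "ty": 0, "tz": 0.05, "turn": 0},
  {"hand": 4, "tx": 0, "ty": 0, "tz": 0.05, "turn": 0},
  {"hand": 5, "tx": 0, "ty": 0, "tz": 0.05, "turn": 0},
  {"hand": 6, "tx": 0, "ty": 0, "tz": 0.05, "turn": 0},
  {"hand": 6, "tx": 0, "ty": 0, "tz": 0.05, "turn": 0},
  {"hand": 6, "tx": 0, "ty": 0, "tz": 0.05, "turn": 0},
])

```text
time: 42.55
tool_pos: [0.576, 0.2458, 0.0329]
tcp_rot: [[-0.994, 0.114, 0.0], [0.114, 0.994, -0.0], [-0.0, -0.0, -1.0]]
force: [-0.5, 0.9, -0.9]
opening: 0.0596
```

step_arm([
  {"hand": 6, "tx": 0, "ty": 0, "tz": -1, "turn": 0},
  {"hand": 6, "tx": 0, "ty": 0, "tz": -3, "turn": 0},
  {"hand": 6, "tx": 0, "ty": 0, "tz": -6, "turn": 0},
  {"hand": 6, "tx": 0, "ty": 0, "tz": -10, "turn": 0},
  {"hand": 6, "tx": 0, "ty": 0, "tz": -15, "turn": 0},
  {"hand": 6, "tx": 0, "ty": 0, "tz": -20, "turn": 0},
  {"hand": 6, "tx": 0, "ty": 0, "tz": -25, "turn": 0},
  {"hand": 6, "tx": 0, "ty": 0, "tz": -26.5, "turn": 0},
  {"hand": 6, "tx": 0, "ty": 0, "tz": -26.5, "turn": 0},
  {"hand": 6, "tx": 0, "ty": 0, "tz": -26.5, "turn": 0},
])

```text
time: 43.8
tool_pos: [0.5755, 0.2456, 0.2963]
tcp_rot: [[-0.994, 0.114, -0.002], [0.114, 0.994, -0.001], [0.002, -0.001, -1.0]]
force: [-0.4, -0.3, 0.2]
opening: 0.0601
```

Run:
```python
from h import *
o=sensors.get_obs(); im=capture('wrist'); C=cam('wrist',o); go([.572,.244,.3],173.3,o)
for k,z in [('stick',.048),('rest',.028)]:
    for d in finder.masks_of(k,'wrist')[:2]:
        r,c=np.nonzero(d['region']); P=np.array([ray(C,(a,b),z)[:2] for a,b in zip(r,c)])
        m,s,a=cv2.minAreaRect((P*1000).astype(np.float32)); print(k,round(d['conf'],2),np.round(m),np.round(s),round(a,1))
for d in finder.tip_of('stick_mid','wrist')[:1]: print(ray(C,d['centre'],.038).round(4))
b=capture('scene')
v=np.zeros((600,640,3),np.uint8); v[:350,:560]=cv2.resize(im,(560,350)); v[360:600,:640]=cv2.resize(b[100:265,120:440],(640,240)) ; save(v,'m8.png')
```

```text
t 43.8 at [0.5755 0.2456 0.2963] yaw 173.48 F [-0.4 -0.3  0.2] open 0.0601 -> tx ty tz [ 0.33 -0.2  -0.37] turn 0.18
stick 0.74 [576. 245.] [ 33. 258.] 83.9
rest 0.81 [402. 256.] [60. 23.] 83.5
rest 0.65 [571. 253.] [ 88. 178.] 87.6
[0.5771 0.2459 0.038 ]
```

View pics/m8.png

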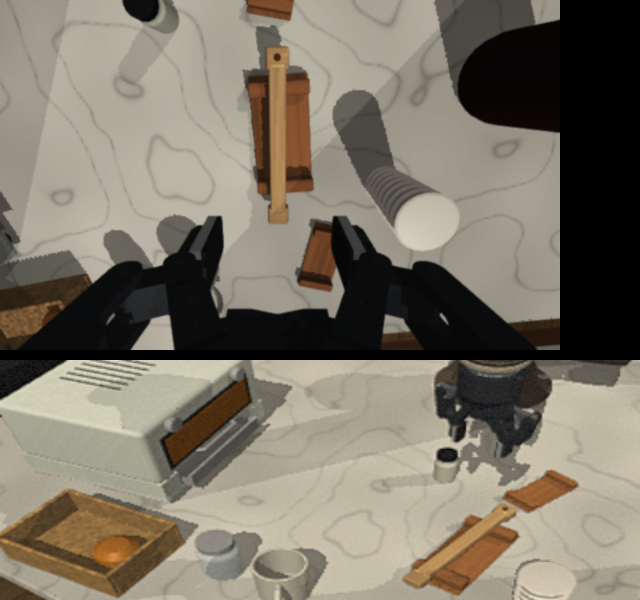

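The stick lies as it did before: (576,245) mm at the same angle, against (576,246) mm originally. The tray is home, the other things on the counter are untouched, and the arm is clear.

```bash
python3 -c "
from h import *
print(finish_job())"
```

```text
the job is handed in; nothing more can be done
None
```

The tray is in against its hidden stop, the stick is back on its rest, and the job is handed in at about 44 s of the 72 s allowed.

- **Picking up the stick:** The first grasp closed above the stick and missed without moving it. A second closing, on its upper edges, I released before lifting. The third, about 13 mm lower than the first, held.
- **Pushing the tray:** I pushed the tray in slowly with about 2–3 N of drag. At the stop the force rose to 10.9 N and the tool stalled, so I stopped there, below the 15 N limit, and backed straight off. I only see the force at the end of each move, so 10.9 N is the highest I read, not a continuous record.
- **Final checks:**
  - **Stick:** it measured (576, 245) mm at the same angle, against (576, 246) mm before.
  - **Tray lip:** it stands about 10–15 mm out from the oven's front face, within the 5–28 mm given. My estimates of that distance agreed only to about 5 mm.
  - **Counter:** in the last picture the bystanders in view looked unmoved and the gripper was clear of everything.

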